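# Roll the bearing sleeve up the gauge gutter into its seat

## Robot

A 6-joint arm with a two-finger parallel gripper is mounted at the origin on the work surface. World frame = base frame: x ahead of the robot, y to its left, z up, the work surface at z = 0. Lengths are in mm, angles in rad, forces in N, time in s.
With the tool pointing down it reaches from about 275 to 1000 mm from the base axis. Payload 8.4 kg.
Tool frame: the origin (TCP) lies on the centre line of the jaws, within the pads' length; the fingertips stand r.tip_reach ahead of it and the grasp point (between the pads) lies 11 mm behind it (r.tip_reach is the distance from the TCP to the fingertips, in mm); z points along the fingers, y is the line along which they close (so a half turn about z gives the same grasp; the last joint's range is limited). The gripper opens to 85 mm and grips with 20 to 120 N. Pads are 22 mm wide; open, the fingers measure 114 mm over their backs; the gripper's body (76 mm by 85 mm) begins 54 mm behind the grasp point. The pads swing forward as they close: fully open they stand 13 mm farther back than shut.
Start: joints at [1.248, 0.353, 1.633, -0, 1.155, -0.002], TCP at [197.077, 593.117, 201.981] pointing down, gripper open.
Joint ranges: [-2.63, 2.63], [-0.92, 2.1], [0.06, 2.66], [-1.3, 4.44], [0, 2.69], [-3.02, 3.02]. Speed limits (rad/s): [2.22, 2.22, 2.79, 3.14, 3.14, 3.14].

## Interface

Orientations are given as [roll, pitch, yaw] about the fixed x, y, z axes, in that order (R = Rz(yaw) Ry(pitch) Rx(roll)).
In Python, from rig import r gives the robot as it stands.
- The arm moves only by the tool carry_out, never from a script. Its argument "targets" is a list of rows, each an object with "dp": the shift along the tool's x, y, z in mm, a list of three; "yaw": the turn about the tool's z in degrees. A call has 1 to 12 rows; each row is the pose to reach, as a shift and turn from the pose commanded when the call began, along the tool's axes at that moment; what a row does not reach only later rows make up. A row lasts 1/8 s, in which the tool goes at most 62.5 mm and 10.7 degrees, less where a joint would pass 70% of its speed; a pose out of reach is approached as far as the arm can. A call with a gripper value outside its range is refused whole. "fingers" is the opening, from -1 (shut) to 1 (fully open), so that 0 is half open, set as the call begins (left out, the last holds). The fingers move at their own pace and stop on an object; "grip_force" is the grip in N (left out, the last holds). Time passes only in rows, so rows that repeat a pose let the fingers close. It gives the time, the measured TCP pose, the force, the opening and the grip force at its end, in the units of the state.
- r.sense(): the state, without advancing time (a new reading comes with each control period).
- r.grab_frame(name): name is "scene" or "top" or "wrist"; returns the picture (420x560x3 uint8, red, green, blue); there is no depth.
- r.get_calibration(name): a dict with "fx", "fy", "cx", "cy" (pixels), "dist_coeffs" ([k1, k2, p1, p2, k3] as OpenCV has them; the pictures are not rectified), "rvec" (rotation vector, rad) and "tvec" (3), from world to camera coordinates, as OpenCV has them. Camera axes: x right, y down, z forward; pixel columns grow to the right and rows downward; lengths in mm; the calibration is good to about 2 mm. A picture is of the moment at which its call begins: read the wrist's pose just before it. get_calibration takes no time and is no camera call; for the wrist camera it gives the pose at the moment of the call.
- r.sign_off(): hands the job in; it is judged then, once.
The state is a dict: "clock": time; "qpos": joint angles; "qvel": joint speeds; "joint_efforts": joint torques, N m; "eef_pos": TCP position; "tcp_rot": TCP orientation; "contact_force": force on the tool from outside, world axes, zero at the start; "wrist_torque": the same for the moment, N m; "opening": opening from 0.0 (shut) to 1.0 (fully open); "grasp_force": force on a finger pad.
Only numpy, scipy, OpenCV 4.12 (cv2) and the standard library are available. Lean on these libraries where they do the work, as an engineer would, in place of code of your own. Each camera call takes 0.05 s, during which the arm holds its last target. There are 200 camera calls.

## Task

Two sloped feed gutters stand on the measuring plate, one with a large hollow steel bearing sleeve at its foot and one with a smaller solid roller. With your fingertips push the hollow sleeve steadily up its gutter until it drops over the crest into the seat against the stop plate, so that it cannot roll back, then take the hand away. Do not lift the sleeve off the gutter or fling it, and leave the solid roller and everything else where they are.

Things in the scene. Friction and masses are not known exactly. Their poses are not given: they have to be found in the camera images.
- sleeve: hollow steel bearing sleeve: ring-shaped, 60 mm outside diameter, 44 mm bore, 36 mm long, 0.25 to 0.5 kg, lying on its round side in gutter_a, axle across it. Rolls freely, and back to the foot if left on the slope. Origin at its centre; y is its axle, x and z turn as it rolls. At the foot it leans on the lip, centre 25.5 mm uphill of the gutter's origin, 30 mm above the floor
- gutter_a: the hollow sleeve's dark metal gutter on a fixed black stand. x runs up the slope (7 deg), y across, z square to the floor. Origin on the floor's centre line, 45 mm above the table, at the 14 mm high lip at the foot. Floor 40 mm wide between walls 16 mm high, 160 mm long up to the crest. Stand's base 80 mm wide, 10 mm high, from 35 mm behind the origin to 225 mm ahead
- crest_a (a point): upper end of gutter_a's sloped floor, on its centre line, 64.5 mm above the table. Here the floor steps down 5 mm into a level seat 50 mm long (walls 20 mm above the seat floor), closed at its far end by an upright steel stop plate whose top is 98.5 mm above the table. x level towards the stop, y across, z up
- seat_a (a point): the sleeve's centre when it lies in the seat of gutter_a touching the stop plate: 30 mm above the seat floor, 30 mm before the plate, 89.5 mm above the table. x level towards the stop, y across, z up. In the seat the sleeve can lie up to 3.4 mm short of this point, held by the step
- roller: solid steel roller, 38 mm diameter, 36 mm long, 0.32 kg, lying at the foot of gutter_b: not to be moved. Origin at its centre
- gutter_b: the other gutter, which holds the solid roller; same shape and frame as gutter_a
- ring_gauge: bystander: dark steel ring lying flat, 56 mm across, 30 mm bore, 16 mm high; origin at the centre of its underside
- caliper: bystander: sliding caliper lying flat, 210 mm long along its x, up to 60 mm wide, 13 mm high; origin below the middle of its beam
- casting: bystander: grey cast valve housing with three round bosses, about 160 mm long along its x, 80 mm wide, 56 mm high; origin on the underside near its middle
- step_clamp: bystander: black five-step clamp block, 80 x 30 mm and 62 mm high; origin at the centre of its underside
- standoff: bystander: steel fixture post on a 36 mm foot, 70 mm high; origin at the centre of its underside
- v_block: bystander: dark steel V-block, 50 x 50 mm and 36 mm high; origin at the centre of its underside

How it is judged:
By the outcome, as a careful person would: the job done as asked, in the order asked, and still so for the second after the job is handed in, with the robot touching nothing.
It also fails if it takes over 32 s, if anything falls off the work surface, if the arm or the gripper's body presses on something with over 40 N, if the wrist force passes 120 N, or if a joint passes its speed limit or range.

## Working session

There is one attempt and no reset: what is moved stays moved. The work goes in short steps, Python scripts to look and compute and a tool call to move; the robot and the scene stay as the last step left them, time stands still between calls to the robot, and variables do not carry over. Pictures are saved under pics/ and viewed, at most 10 in all, crops included, and the job is handed in when it is done.

Besides the shell and the picture viewer there is one more tool, called after ">>>" as a command line: name --argument value ..., lists and objects as JSON in quotes. carry_out: Moves the arm, as the interface text tells. Its arguments: {"type":"object","properties":{"targets":{"type":"array","items":{"type":"object","properties":{"dp":{"type":"array","items":{"type":"number"}},"yaw":{"type":"number"}}}},"fingers":{"type":"number"},"grip_force":{"type":"number"}},"required":["targets"]}

```bash
mkdir -p pics
python3 - <<'E'
from rig import r
import cv2,numpy as np
s=r.sense();print(s['clock'],s['eef_pos'],s['tcp_rot'],s['opening'],r.tip_reach)
for n in('top','scene'):
    cv2.imwrite(f'pics/{n}0.png',r.grab_frame(n)[:,:,::-1]);c=r.get_calibration(n);print(n,c)
E
```

```text
0.0 [196.91934972 592.60522743 201.26140697] [-3.14021079e+00  3.40267546e-06  2.82077069e+00] 0.9950610511200484 8.0
top {'fx': 389.2857131319131, 'fy': 389.2857131319131, 'cx': 283.2719467925247, 'cy': 206.2690458095489, 'dist_coeffs': array([0.03152842, 0.        , 0.        , 0.        , 0.        ]), 'rvec': array([ 2.1527953 , -2.21317568,  0.11351396]), 'tvec': array([ 24.92819448, 610.05929575, 929.54531737])}
scene {'fx': 380.8311453200184, 'fy': 380.8311453200184, 'cx': 281.0436883093776, 'cy': 209.04365245436162, 'dist_coeffs': array([-0.08016181,  0.        ,  0.        ,  0.        ,  0.        ]), 'rvec': array([ 1.41235356,  1.9241992 , -1.00909823]), 'tvec': array([ 172.23106906, -245.84744496, 1491.86077655])}
```

View pics/top0.png

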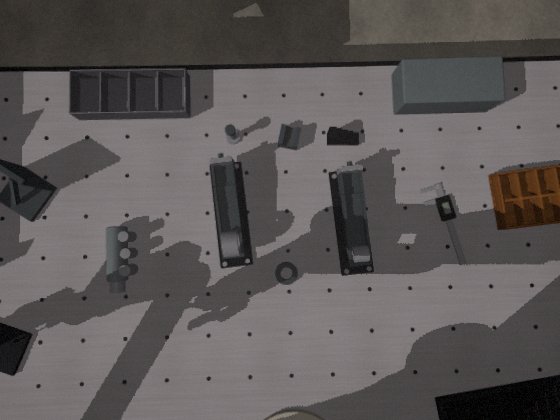

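View pics/scene0.png

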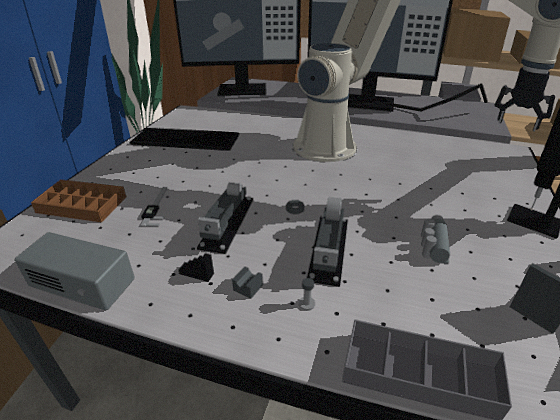

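Top view: left gutter (px about 232,210) holds the large sleeve at its foot (232,245), stop at the top. The right gutter (352,220) holds the small roller. Zooming in on both.

Run:
```python
import cv2,numpy as np
a=cv2.imread('pics/top0.png')[140:280,200:380]
a=cv2.convertScaleAbs(a,alpha=1.8,beta=10)
cv2.imwrite('pics/topc.png',cv2.resize(a,None,fx=4.2,fy=4.2,interpolation=cv2.INTER_CUBIC))
```

```text
(no output)
```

View pics/topc.png

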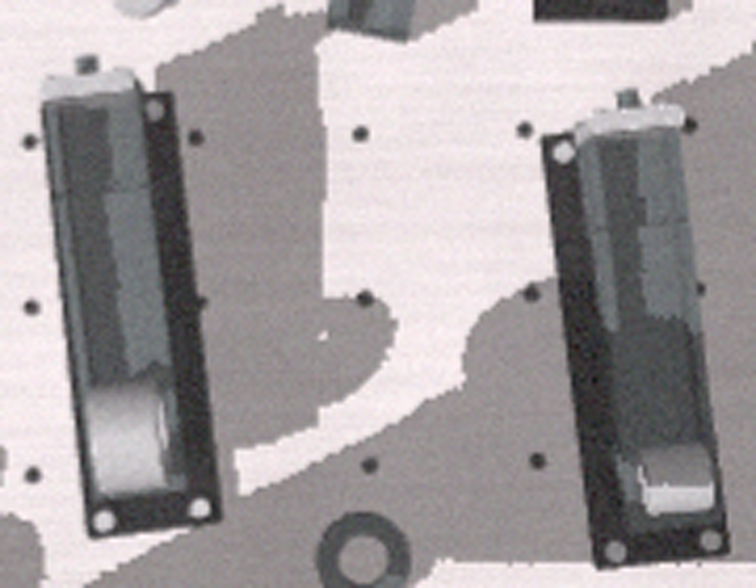

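The left gutter's base shows foot corners at crop (88,538) and (222,518) and top right corner (172,93). The bolts are at (103,521), (201,508) and (154,108), and the crest line is near row 189. The sleeve spans (88..175, 385..495).

```bash
cat > h.py <<'E'
from rig import r
import cv2,numpy as np
def ray(c,uv,z,dz=None):
    K=np.array([[c['fx'],0,c['cx']],[0,c['fy'],c['cy']],[0,0,1]])
    n=cv2.undistortPoints(np.array(uv,float).reshape(-1,1,2),K,c['dist_coeffs']).reshape(-1,2)
    R=cv2.Rodrigues(c['rvec'])[0];o=-R.T@c['tvec']
    d=np.c_[n,np.ones(len(n))]@R
    return o+d*((np.broadcast_to(z,len(n))-o[2])/d[:,2])[:,None]
def proj(c,P):
    K=np.array([[c['fx'],0,c['cx']],[0,c['fy'],c['cy']],[0,0,1]])
    return cv2.projectPoints(np.array(P,float).reshape(-1,1,3),c['rvec'],c['tvec'],K,c['dist_coeffs'])[0].reshape(-1,2)
E
python3 - <<'E'
from h import *
np.set_printoptions(precision=1,suppress=True)
c=r.get_calibration('top')
f=lambda p:np.array(p)/4.2+[200,140]-0.4
P=ray(c,f([(88,538),(222,518),(172,93),(103,521),(201,508),(154,108),(54,190),(148,188)]),[10]*6+[80,80])
print(P)
a,b,d=P[0],P[1],P[2]
print(np.linalg.norm(a-b),np.linalg.norm(d-b),'yaw',np.degrees(np.arctan2(*(d-b)[1::-1])))
u=(d-b)/np.linalg.norm(d-b); m=(a+b)/2
for t,z in((35,45),(35+158.8,64.5),(260,98.5)): print(m+u*t, proj(c,[[*(m+u*t)[:2],z]]), (proj(c,[[*(m+u*t)[:2],z]])+.4-[200,140])*4.2)
s=r.get_calibration('scene')
print('stop in scene',proj(s,[[*(m+u*245)[:2],98.5],[*(m)[:2],10]]))
E
```

```text
[[464.7 166.1  10. ]
 [474.   87.6  10. ]
 [727.6 112.2  10. ]
 [474.3 157.2  10. ]
 [480.1  99.8  10. ]
 [718.7 123.2  10. ]
 [660.2 172.   80. ]
 [660.  120.1  80. ]]
79.0031118546526 254.80987211375728 yaw 5.5396458306840595
[504.2 130.3  10. ] [[233.3 251.5]] [[141.6 469.9]]
[662.2 145.6  10. ] [[224.8 184.7]] [[105.6 189.2]]
[728.1 152.   10. ] [[219.5 154.1]] [[83.5 60.8]]
stop in scene [[326.1 248.9]
 [333.9 217.3]]
```

>>> carry_out --targets '[{"dp": [-20,-18,0],"yaw": -2},{"dp": [-55,-52,2],"yaw": -5},{"dp": [-95,-90,6],"yaw": -8},{"dp": [-135,-130,10],"yaw": -11},{"dp": [-178,-170,15],"yaw": -14},{"dp": [-220,-210,20],"yaw": -17},{"dp": [-262,-250,26],"yaw": -20},{"dp": [-304,-290,32],"yaw": -22},{"dp": [-342,-327,40],"yaw": -24},{"dp": [-370,-354,47],"yaw": -24},{"dp": [-384,-367,52],"yaw": -24},{"dp": [-384,-367,52],"yaw": -24}]' --fingers -1

```text
clock: 1.6
eef_pos: [445.7, 122.7, 149.5]
tcp_rot: [-3.141, -0.001, -3.046]
contact_force: [-0.8, 0.0, 1.4]
opening: -0.002
grasp_force: 0.0
```

Run:
```python
from h import *
np.set_printoptions(precision=2,suppress=True)
s=r.sense();print(s['clock'],s['eef_pos'],s['tcp_rot'],s['opening'],s['contact_force'])
c=r.get_calibration('wrist');im=r.grab_frame('wrist')[:,:,::-1].copy()
cv2.imwrite('pics/w1_raw.png',im)
u=np.array([np.cos(.098),np.sin(.098),0]);o=np.array([504.2,130.3,0])
v=np.array([-u[1],u[0],0])
P=[o+u*(-1)+[0,0,45+14]]+[o+u*21.7+v*k+[0,0,78] for k in(-18,0,18)]+[o+u*158.8+[0,0,64.5]]+[o+u*-34.7+v*k+[0,0,10] for k in(-40,40)]
for q in proj(c,P): print(q);cv2.circle(im,tuple(int(t) for t in np.clip(q,-999,999)),3,(0,0,255),1)
cv2.imwrite('pics/w1.png',im)
```

```text
1.6 [445.73 122.71 149.49] [-3.14 -0.   -3.05] -0.0016747419314396238 [-0.76  0.    1.4 ]
[279.02 266.81]
[255.45 305.59]
[279.16 305.55]
[302.87 305.52]
[279.09 426.75]
[233.43 206.14]
[324.04 205.98]
```

View pics/w1.png

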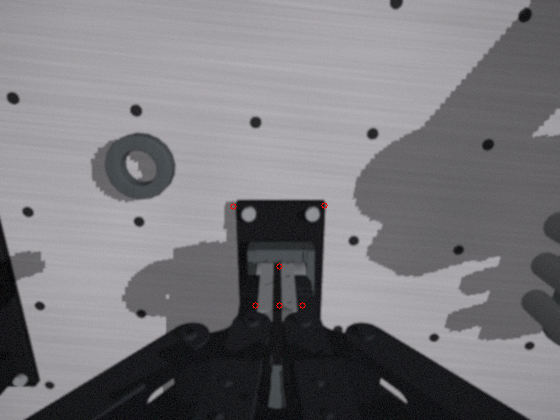

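The wrist view shows the base's foot corners at (238,201) and (324,201), the lip at rows 243–262 centred on column 281, and the closed fingertips centred near column 277. So the gutter sits about 4 mm further downhill than estimated and about 3 mm to +y, with the yaw right. Descending behind the sleeve.

>>> carry_out --targets '[{"dp": [0,1,8],"yaw": 0},{"dp": [0,2,25],"yaw": 0},{"dp": [0,3,45],"yaw": 0},{"dp": [0,3,62],"yaw": 0},{"dp": [0,3,70],"yaw": 0},{"dp": [0,3,73],"yaw": 0},{"dp": [-3,3,73],"yaw": 0},{"dp": [-10,3,73],"yaw": 0},{"dp": [-18,3,73],"yaw": 0},{"dp": [-24,3,73],"yaw": 0},{"dp": [-26,3,73],"yaw": 0},{"dp": [-26,3,73],"yaw": 0}]'

```text
clock: 3.15
eef_pos: [471.3, 129.2, 76.9]
tcp_rot: [-3.142, -0.0, -3.044]
contact_force: [0.4, -0.3, 1.0]
opening: 0.001
grasp_force: 0.0
```

Run:
```python
from h import *
a=r.grab_frame('top')[140:280,170:310,::-1];b=r.grab_frame('scene')[180:300,270:390,::-1]
f=lambda x,k:cv2.resize(cv2.convertScaleAbs(x,alpha=1.6),(390,390),interpolation=cv2.INTER_CUBIC)
cv2.imwrite('pics/p2.png',np.hstack([f(a,4),f(b,4)]))
```

```text
(no output)
```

View pics/p2.png

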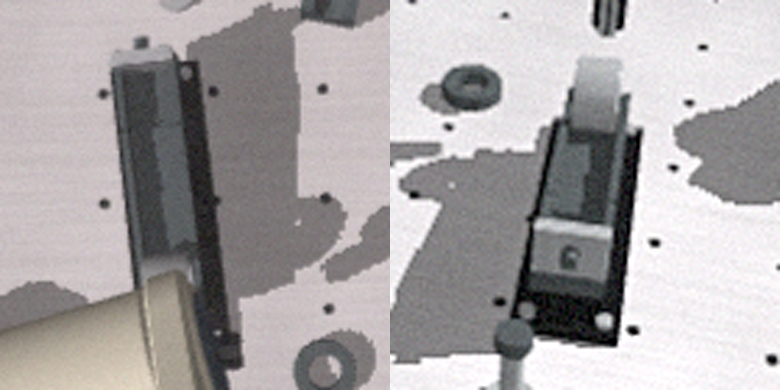

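The sleeve is still at the foot in both views and the fingertips are in line behind it (scene crop 608,15). Starting the push gently.

>>> carry_out --targets '[{"dp": [-1,0,0],"yaw": 0},{"dp": [-3,0,0],"yaw": 0},{"dp": [-5,0,0],"yaw": 0},{"dp": [-7,0,0],"yaw": 0},{"dp": [-9,0,0],"yaw": 0},{"dp": [-11,0,-0.3],"yaw": 0},{"dp": [-14,0,-0.6],"yaw": 0},{"dp": [-17,0,-1],"yaw": 0},{"dp": [-21,0,-1.3],"yaw": 0},{"dp": [-25,0,-1.7],"yaw": 0},{"dp": [-30,0,-2.2],"yaw": 0},{"dp": [-35,0,-2.7],"yaw": 0}]'

```text
clock: 4.75
eef_pos: [506.6, 132.7, 79.7]
tcp_rot: [-3.142, 0.0, -3.044]
contact_force: [-0.0, -0.2, -0.2]
opening: -0.002
grasp_force: 0.0
```

>>> carry_out --targets '[{"dp": [-5,0,-0.5],"yaw": 0},{"dp": [-10,0,-1],"yaw": 0},{"dp": [-15,0,-1.5],"yaw": 0},{"dp": [-20,0,-2],"yaw": 0},{"dp": [-25,0,-2.4],"yaw": 0},{"dp": [-30,0,-2.9],"yaw": 0},{"dp": [-35,0,-3.4],"yaw": 0},{"dp": [-40,0,-3.8],"yaw": 0},{"dp": [-45,0,-4.3],"yaw": 0},{"dp": [-50,0,-4.8],"yaw": 0},{"dp": [-54,0,-5.2],"yaw": 0},{"dp": [-58,0,-5.6],"yaw": 0}]'

```text
clock: 6.25
eef_pos: [564.1, 138.4, 85.3]
tcp_rot: [-3.142, -0.0, -3.043]
contact_force: [0.8, -0.3, -0.0]
opening: 0.004
grasp_force: 0.0
```

Run:
```python
from h import *
a=r.grab_frame('top')[140:280,170:310,::-1];b=r.grab_frame('scene')[180:300,270:390,::-1]
f=lambda x,k:cv2.resize(cv2.convertScaleAbs(x,alpha=1.6),(390,390),interpolation=cv2.INTER_CUBIC)
cv2.imwrite('pics/p3.png',np.hstack([f(a,4),f(b,4)]))
```

```text
(no output)
```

View pics/p3.png

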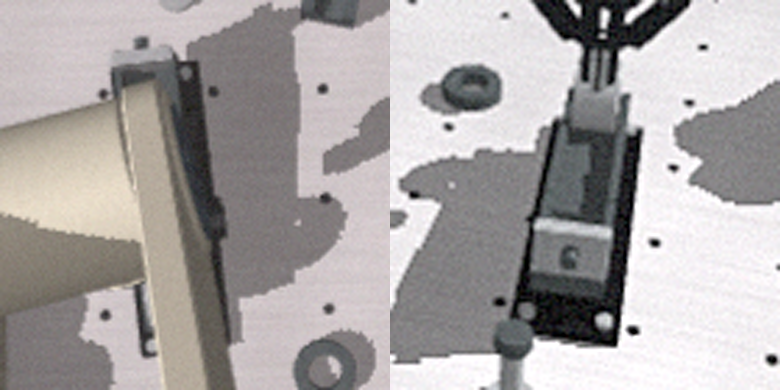

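Run:
```python
from h import *
np.set_printoptions(precision=1,suppress=True)
s=r.get_calibration('scene');e=r.sense();print(e['eef_pos'],e['contact_force'])
u=np.array([np.cos(.096),np.sin(.096),0]);o=np.array([500.4,132,0])
t=e['eef_pos']+np.array([0,0,-8])
along=(e['eef_pos']-o)@u+41
P=[t,e['eef_pos'],o+u*21.7+[0,0,78],o+u*21.7+[0,0,108],o+u*along+[0,0,78+(along-22)*.123],o+u*along+[0,0,108+(along-22)*.123],o+u*158.8+[0,0,64.5],o+u*208+[0,0,98.5],o-u*35+[0,0,10],o+u*225+[0,0,10]]
for n,q in zip('tip tcp slv0 slv0top slv slvtop crest stop foot end'.split(),(proj(s,P)-[270,180])*3.25+[390,0]):print(n,q)
```

```text
[564.4 138.5  85.4] [-0.5  0.1  0.5]
tip [595.3 122.7]
tcp [596.1 114.4]
slv0 [600.2  91.7]
slv0top [603.1  60.9]
slv [590.6 142.4]
slvtop [593.5 110.1]
crest [580.7 211.5]
stop [576.2 219.1]
foot [600.6 119.2]
end [565.2 328.5]
```

Run:
```python
from h import *
b=r.grab_frame('scene')[175:265,300:370,::-1];w=r.grab_frame('wrist')[:,:,::-1]
f=lambda x,n,h:cv2.resize(cv2.convertScaleAbs(x,alpha=1.6),(n,h),interpolation=cv2.INTER_CUBIC)
cv2.imwrite('pics/p4.png',np.hstack([f(b,350,450),f(w[150:420,140:410],450,450)]))
```

```text
(no output)
```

View pics/p4.png

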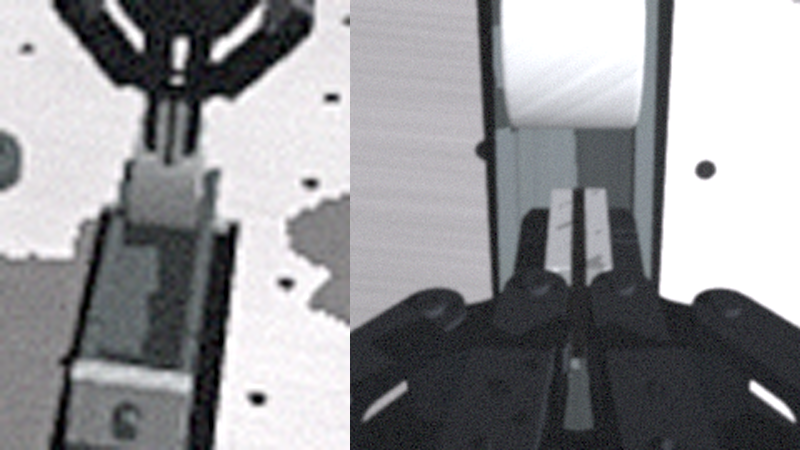

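Run:
```python
from h import *
np.set_printoptions(precision=1,suppress=True)
w=r.get_calibration('wrist');s=r.get_calibration('scene');e=r.sense();print(e['clock'],e['eef_pos'],e['contact_force'])
R=cv2.Rodrigues(w['rvec'])[0];print('cam',-R.T@w['tvec'],'fwd',R[2],'right',R[0],'down',R[1])
u=np.array([np.cos(.096),np.sin(.096),0]);v=np.array([-u[1],u[0],0]);o=np.array([500.4,132,0]);Z=np.array([0,0,1.])
for a in(22,50,105):
  C=o+u*a+Z*(78+(a-22)*.123)
  for n,P in(('C',C),('top',C+30*Z),('up',C+30*u),('dn',C-30*u),('L',C+30*Z+18*v),('R',C+30*Z-18*v)):
    print(a,n,(proj(w,P)[0]-[140,150])*450/270+[350,0],(proj(s,P)[0]-[300,175])*5)
for d in(-8,0,11,30):
  P=e['eef_pos']+Z*d;print('tool',d,(proj(w,P)[0]-[140,150])*450/270+[350,0],(proj(s,P)[0]-[300,175])*5)
```

```text
6.45 [563.8 138.4  85.2] [-0.7 -0.3  0.2]
cam [480.4 130.5 257.4] fwd [ 0.3  0.  -0.9] right [-0.1  1.  -0. ] down [0.9 0.1 0.3]
22 C [576.5  28.6] [173.4 166.4]
22 top [576.2  56.2] [177.7 119. ]
22 up [576.4 123.2] [167.8 198.9]
22 dn [576.7 -76.9] [178.7 135.5]
22 L [648.6  56.4] [212.4 122.9]
22 R [503.9  56. ] [143.2 115.2]
50 C [576.4 121.3] [168.7 191.2]
50 top [576.1 164.4] [173.  143.1]
50 up [576.2 208.7] [162.8 225.1]
50 dn [576.5  24.5] [174.2 159. ]
50 L [645.8 164.5] [208.6 147.1]
50 R [506.3 164.2] [137.7 139.1]
105 C [576.1 288.1] [158.7 243.7]
105 top [575.7 356. ] [163.1 194. ]
105 up [576.  363.3] [152.2 280.8]
105 dn [576.2 205.4] [164.8 208.5]
105 L [640.9 356.1] [200.5 198.4]
105 R [510.5 355.9] [125.9 189.6]
tool -8 [577.2 156.7] [165.9 213.3]
tool 0 [577.1 167.8] [167.1 200.6]
tool 11 [577.1 184.6] [168.7 183. ]
tool 30 [576.9 218.8] [171.5 151.9]
```

The wrist picture shows the sleeve still at the foot, with its uphill edge at row 125 where the foot pose predicts 123. The shut fingertips end at wrist row 188 and scene row 160, about 20–25 mm above where I assumed, so the hand passed over the sleeve without contact. Going up and back, then lower behind it.

>>> carry_out --targets '[{"dp": [0,0,-10],"yaw": 0},{"dp": [0,0,-30],"yaw": 0},{"dp": [5,0,-42],"yaw": 0},{"dp": [25,0,-45],"yaw": 0},{"dp": [50,0,-45],"yaw": 0},{"dp": [75,0,-45],"yaw": 0},{"dp": [97,0,-45],"yaw": 0},{"dp": [109,0,-35],"yaw": 0},{"dp": [112,0,-15],"yaw": 0},{"dp": [112,0,5],"yaw": 0},{"dp": [112,0,10],"yaw": 0},{"dp": [112,0,10],"yaw": 0}]'

```text
clock: 7.95
eef_pos: [452.4, 127.4, 75.1]
tcp_rot: [-3.141, -0.001, -3.043]
contact_force: [-0.3, -0.3, 0.6]
opening: -0.0
grasp_force: 0.0
```

Run:
```python
from h import *
np.set_printoptions(precision=1,suppress=True)
w=r.get_calibration('wrist');s=r.get_calibration('scene');e=r.sense();print(e['clock'],e['eef_pos'],e['contact_force'],e['opening'])
b=r.grab_frame('scene')[165:255,300:370,::-1];g=r.grab_frame('wrist')[:,:,::-1]
f=lambda x,n,h:cv2.resize(cv2.convertScaleAbs(x,alpha=1.2),(n,h),interpolation=cv2.INTER_CUBIC)
cv2.imwrite('pics/p5.png',np.hstack([f(b,350,450),f(g[150:420,140:410],450,450)]))
u=np.array([np.cos(.096),np.sin(.096),0]);v=np.array([-u[1],u[0],0]);Z=np.array([0,0,1.])
for d in(-8,0,10,20,30):
  P=e['eef_pos']+Z*d
  print(d,(proj(w,P-11*u)[0]-[140,150])*450/270+[350,0],(proj(s,P+11*u)[0]-[300,165])*5)
```

```text
7.95 [452.4 127.4  75.1] [-0.3 -0.3  0.6] -4.695953129442203e-05
-8 [577.3 124.5] [182.2 173.2]
0 [577.2 134.5] [183.3 161.2]
10 [577.2 148.2] [184.7 146. ]
20 [577.1 163.5] [186.1 130.6]
30 [577.  180.5] [187.5 115.1]
```

View pics/p5.png

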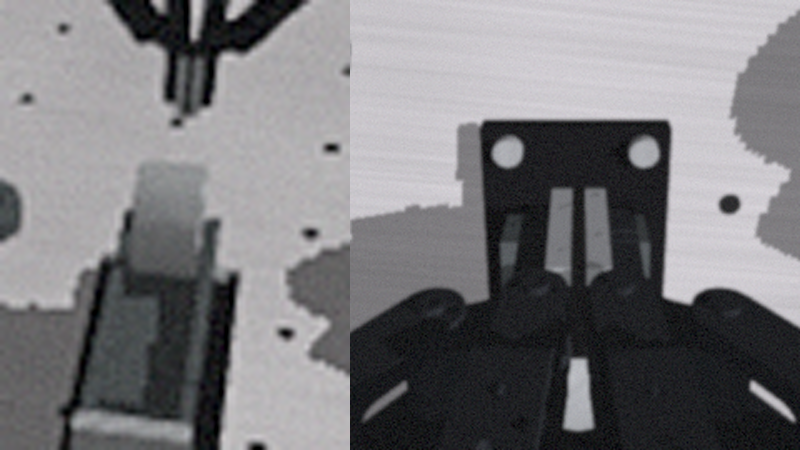

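The scene crop shows the finger end at row about 113 and the sleeve at rows 163–275, and the wrist view shows the tips at row 188. Both put the real tips about 31 mm above the reported TCP. Lowering by that amount, with the tips at sleeve-centre height, then closing up short of the lip.

>>> carry_out --targets '[{"dp": [0,0,5],"yaw": 0},{"dp": [0,0,14],"yaw": 0},{"dp": [0,0,24],"yaw": 0},{"dp": [0,0,33],"yaw": 0},{"dp": [0,0,37],"yaw": 0},{"dp": [-4,0,37],"yaw": 0},{"dp": [-11,0,37],"yaw": 0},{"dp": [-17,0,37],"yaw": 0},{"dp": [-20,0,37],"yaw": 0},{"dp": [-20,0,37],"yaw": 0}]'

```text
clock: 9.3
eef_pos: [472.6, 129.4, 38.4]
tcp_rot: [3.142, 0.0, -3.044]
contact_force: [0.2, 0.3, 0.6]
opening: -0.002
grasp_force: 0.0
```

Run:
```python
from h import *
np.set_printoptions(precision=1,suppress=True)
w=r.get_calibration('wrist');s=r.get_calibration('scene');e=r.sense();print(e['clock'],e['eef_pos'],e['contact_force'],e['opening'])
b=r.grab_frame('scene')[165:255,300:370,::-1];g=r.grab_frame('wrist')[:,:,::-1]
f=lambda x,n,h:cv2.resize(cv2.convertScaleAbs(x,alpha=1.2),(n,h),interpolation=cv2.INTER_CUBIC)
cv2.imwrite('pics/p6.png',np.hstack([f(b,350,450),f(g[150:420,140:410],450,450)]))
u=np.array([np.cos(.096),np.sin(.096),0]);v=np.array([-u[1],u[0],0]);Z=np.array([0,0,1.])
o=np.array([500.4,132,0])
for d in(-8,20,30):
  P=e['eef_pos']+Z*d
  print(d,(proj(w,P-11*u)[0]-[140,150])*450/270+[350,0],(proj(s,P+11*u)[0]-[300,165])*5)
for P in (o+59*Z,o-5*u+59*Z,o-35*u+10*Z+40*v,o-35*u+10*Z-40*v): print('lip/foot',(proj(w,P)[0]-[140,150])*450/270+[350,0])
```

```text
9.3 [472.6 129.4  38.4] [0.2 0.3 0.6] -0.0022421069931425047
-8 [577.3 124.6] [173.8 247.6]
20 [577.1 163.6] [177.6 206.4]
30 [577.1 180.8] [179.  191.3]
lip/foot [576.6 287.1]
lip/foot [576.6 272.3]
lip/foot [693.2 113.1]
lip/foot [460.9 112.6]
```

View pics/p6.png

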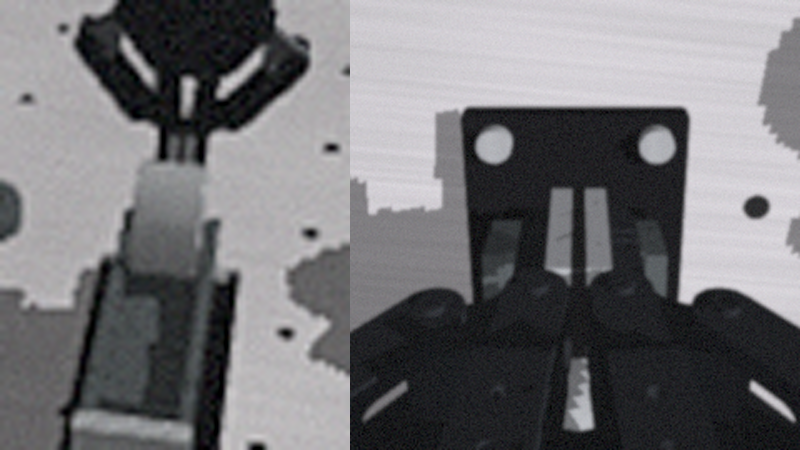

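The scene crop now shows the fingers hidden behind the sleeve (rows 163–275), so they are low enough, and the wrist view shows them clear above the lip. Pushing.

>>> carry_out --targets '[{"dp": [-2,0,0],"yaw": 0},{"dp": [-4,0,0],"yaw": 0},{"dp": [-6,0,0],"yaw": 0},{"dp": [-8,0,0],"yaw": 0},{"dp": [-10,0,0],"yaw": 0},{"dp": [-12,0,-0.3],"yaw": 0},{"dp": [-15,0,-0.6],"yaw": 0},{"dp": [-18,0,-1],"yaw": 0},{"dp": [-22,0,-1.4],"yaw": 0},{"dp": [-26,0,-1.8],"yaw": 0},{"dp": [-30,0,-2.2],"yaw": 0},{"dp": [-34,0,-2.6],"yaw": 0}]'

```text
clock: 10.9
eef_pos: [506.5, 132.7, 40.9]
tcp_rot: [3.142, 0.0, -3.044]
contact_force: [-2.0, -0.2, 1.0]
opening: 0.002
grasp_force: 1.0
```

```bash
cat > chk.py <<'E'
from h import *
# sleeve position along gutter from scene: brightness profile along sleeve centre line vs start
np.set_printoptions(precision=1,suppress=True,linewidth=200)
e=r.sense();print(e['clock'],e['eef_pos'],e['contact_force'])
s=r.get_calibration('scene');u=np.array([np.cos(.096),np.sin(.096),0]);v=np.array([-u[1],u[0],0]);o=np.array([500.4,132,0])
g=r.grab_frame('scene')[:,:,::-1];cv2.imwrite('pics/s_%d.png'%(e['clock']*100),g)
g0=cv2.imread('pics/scene0.png')
# profile down the image along right sleeve flank (v=+12)
P=[o+u*a+np.array([0,0,45+max(0,a)*.123])-v*0 for a in range(-30,200,6)]
for im in(g0,g):
    q=np.rint(proj(s,P)).astype(int);print(cv2.cvtColor(cv2.GaussianBlur(im,(3,3),0),cv2.COLOR_BGR2GRAY)[q[:,1],q[:,0]])
E
python3 chk.py
```

```text
10.9 [506.5 132.7  40.9] [-2.  -0.2  1. ]
[101  94  88  83  79  78  76  75  73  69  61  45  33  31  34  35  38  37  37  36  49  50  43  36  34  38  39  38  38  44  40  38  36  45 108 122 112  77  73]
[115 112 108 104 101  93  87  84  82  80  78  76  75  73  69  44  34  34  36  38  52  50  43  36  35  40  38  38  37  44  40  38  37  45 110 120 112  77  74]
```

The sleeve has moved up about 25 mm, as expected, with a reading of about 2 N. Continuing.

>>> carry_out --targets '[{"dp": [-4,0,-0.4],"yaw": 0},{"dp": [-9,0,-0.9],"yaw": 0},{"dp": [-14,0,-1.4],"yaw": 0},{"dp": [-19,0,-1.9],"yaw": 0},{"dp": [-24,0,-2.4],"yaw": 0},{"dp": [-29,0,-2.9],"yaw": 0},{"dp": [-34,0,-3.4],"yaw": 0},{"dp": [-39,0,-3.9],"yaw": 0},{"dp": [-44,0,-4.4],"yaw": 0},{"dp": [-49,0,-4.9],"yaw": 0},{"dp": [-54,0,-5.4],"yaw": 0},{"dp": [-58,0,-5.8],"yaw": 0}]'

```text
clock: 12.45
eef_pos: [564.3, 138.4, 46.7]
tcp_rot: [3.142, 0.0, -3.044]
contact_force: [-2.3, -0.8, 1.5]
opening: 0.001
grasp_force: 1.0
```

```bash
python3 chk.py
```

```text
12.45 [564.3 138.4  46.7] [-2.3 -0.8  1.5]
[101  94  88  83  79  78  76  75  73  69  61  45  33  31  34  35  38  37  37  36  49  50  43  36  34  38  39  38  38  44  40  38  36  45 108 122 112  77  73]
[ 29  58  66  69  82 123 125 121 119 118 117 112 110 107 104  98  92  87  82  81  82  75  74  73  70  40  35  34  35  44  40  39  35  45 110 122 111  77  75]
```

>>> carry_out --targets '[{"dp": [-4,0,-0.4],"yaw": 0},{"dp": [-8,0,-0.8],"yaw": 0},{"dp": [-12,0,-1.2],"yaw": 0},{"dp": [-16,0,-1.6],"yaw": 0},{"dp": [-20,0,-2],"yaw": 0},{"dp": [-24,0,-2.4],"yaw": 0},{"dp": [-28,0,-2.8],"yaw": 0},{"dp": [-32,0,-3.2],"yaw": 0},{"dp": [-36,0,-3.6],"yaw": 0},{"dp": [-40,0,-4],"yaw": 0},{"dp": [-43,0,-4.3],"yaw": 0},{"dp": [-46,0,-4.6],"yaw": 0}]'

```text
clock: 14.0
eef_pos: [609.8, 142.9, 51.3]
tcp_rot: [-3.142, -0.0, -3.044]
contact_force: [-1.9, -0.2, 1.7]
opening: 0.001
grasp_force: 1.0
```

>>> carry_out --targets '[{"dp": [-2,0,-0.2],"yaw": 0},{"dp": [-4,0,-0.4],"yaw": 0},{"dp": [-6,0,-0.6],"yaw": 0},{"dp": [-8,0,-0.8],"yaw": 0},{"dp": [-10,0,-1],"yaw": 0},{"dp": [-12,0,-1.2],"yaw": 0},{"dp": [-14,0,-1.4],"yaw": 0},{"dp": [-16,0,-1.6],"yaw": 0},{"dp": [-18,0,-1.8],"yaw": 0},{"dp": [-20,0,-2],"yaw": 0},{"dp": [-22,0,-2],"yaw": 0},{"dp": [-22,0,-2],"yaw": 0}]'

```text
clock: 15.5
eef_pos: [631.7, 145.0, 53.3]
tcp_rot: [3.142, 0.0, -3.044]
contact_force: [-0.2, 0.2, 0.5]
opening: 0.002
grasp_force: 0.0
```

```bash
python3 chk.py
```

```text
15.5 [631.7 145.   53.3] [-0.2  0.2  0.5]
[101  94  88  83  79  78  76  75  73  69  61  45  33  31  34  35  38  37  37  36  49  50  43  36  34  38  39  38  38  44  40  38  36  45 108 122 112  77  73]
[ 18  21  21  22  21  18  21  21  20  20  21  19  21  31  48  58  79  79  75  77 100 122 122 122 119 114 110 109 108 102  98  96  87  87 114 120 111  76  74]
```

The force fell to zero after the crest, which suggests the sleeve dropped into the seat. Backing off gently and looking.

>>> carry_out --targets '[{"dp": [2,0,0],"yaw": 0},{"dp": [5,0,0],"yaw": 0},{"dp": [9,0,0],"yaw": 0},{"dp": [14,0,0],"yaw": 0},{"dp": [20,0,0],"yaw": 0},{"dp": [26,0,0],"yaw": 0},{"dp": [32,0,0],"yaw": 0},{"dp": [32,0,0],"yaw": 0}]'

```text
clock: 16.55
eef_pos: [599.2, 141.8, 53.3]
tcp_rot: [-3.142, -0.0, -3.043]
contact_force: [0.2, -0.1, 0.6]
opening: -0.001
grasp_force: 0.0
```

```bash
python3 chk.py
python3 - <<'E'
from h import *
s=r.get_calibration('scene');u=np.array([np.cos(.096),np.sin(.096),0]);v=np.array([-u[1],u[0],0]);o=np.array([500.4,132,0]);Z=np.array([0,0,1.])
g=r.grab_frame('scene')[165:285,290:380,::-1]
f=lambda x:cv2.resize(cv2.convertScaleAbs(x,alpha=1.3),(450,600),interpolation=cv2.INTER_CUBIC)
cv2.imwrite('pics/p7.png',f(g))
C=o+u*178.8+89.5*Z
for n,P in(('C',C),('top',C+30*Z),('stop',o+u*208.8+98.5*Z),('crest',o+u*158.8+64.5*Z)):print(n,(proj(s,P)[0]-[290,165])*5)
E
```

```text
16.55 [599.2 141.8  53.3] [ 0.2 -0.1  0.6]
[101  94  88  83  79  78  76  75  73  69  61  45  33  31  34  35  38  37  37  36  49  50  43  36  34  38  39  38  38  44  40  38  36  45 108 122 112  77  73]
[ 18  20  19  18  19  28  56  64  63  58  60  77  78  78  75  70  56  44  36  50  94 123 122 120 117 115 113 109 106 102  99  95  86  85 113 120 112  76  73]
C [192.31995943 386.35663315]
top [196.80634027 335.06729907]
stop [186.23798458 413.25598551]
crest [193.40465174 400.36070164]
```

View pics/p7.png

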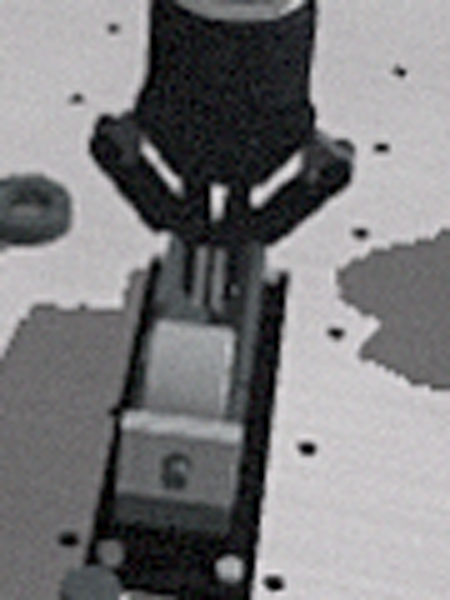

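The scene crop shows the sleeve (rows 320–412) directly against the stop plate (412–440), and it did not follow the retreating fingers. Withdrawing up and clear, then a numeric check from the top.

>>> carry_out --targets '[{"dp": [5,0,-10],"yaw": 0},{"dp": [10,0,-35],"yaw": 0},{"dp": [20,0,-65],"yaw": 0},{"dp": [35,0,-95],"yaw": 0},{"dp": [55,20,-120],"yaw": 0},{"dp": [80,55,-135],"yaw": 0},{"dp": [105,95,-140],"yaw": 0},{"dp": [130,135,-140],"yaw": 0},{"dp": [150,175,-140],"yaw": 0},{"dp": [165,205,-140],"yaw": 0},{"dp": [170,215,-140],"yaw": 0},{"dp": [170,215,-140],"yaw": 0}]'

```text
clock: 18.15
eef_pos: [409.4, 339.3, 193.6]
tcp_rot: [-3.142, 0.0, -3.042]
contact_force: [0.1, -0.2, 0.7]
opening: -0.004
grasp_force: 0.0
```

```bash
python3 chk.py
python3 - <<'E'
from h import *
np.set_printoptions(linewidth=220,precision=1,suppress=True)
c=r.get_calibration('top');u=np.array([np.cos(.096),np.sin(.096),0]);v=np.array([-u[1],u[0],0]);o=np.array([500.4,132,0]);Z=np.array([0,0,1.])
g=r.grab_frame('top')[:,:,::-1];g0=cv2.imread('pics/top0.png')
A=np.arange(-20,225,5);q=np.rint(proj(c,[o+u*a+90*Z for a in A])).astype(int)
print(A)
for im in(g0,g):print(cv2.cvtColor(im,cv2.COLOR_BGR2GRAY)[q[:,1],q[:,0]])
d=cv2.absdiff(cv2.GaussianBlur(g,(5,5),0),cv2.GaussianBlur(g0,(5,5),0)).max(2)
n,_,st,ce=cv2.connectedComponentsWithStats((d>25).astype('uint8'))
print(st[1:][st[1:,4]>20])
E
```

```text
18.15 [409.4 339.3 193.6] [ 0.1 -0.2  0.7]
[101  94  88  83  79  78  76  75  73  69  61  45  33  31  34  35  38  37  37  36  49  50  43  36  34  38  39  38  38  44  40  38  36  45 108 122 112  77  73]
[104  57  38  39  40  39  37  38  40  39  38  48  50  49  43  34  34  34  35  49  94 123 122 121 119 113 111 109 107 101 100  97  87  86 114 121 112  77  75]
[-20 -15 -10  -5   0   5  10  15  20  25  30  35  40  45  50  55  60  65  70  75  80  85  90  95 100 105 110 115 120 125 130 135 140 145 150 155 160 165 170 175 180 185 190 195 200 205 210 215 220]
[ 22  34  39  79  95 106 105 108 108 108 100  90  83  73  55  43  34  40  43  41  44  41  44  42  35  41  40  40  43  43  37  43  42  45  42  39  42  39  38  45  41  41  39  37  41  54  67 107 107]
[ 31  35  35  57  41  38  43  47  37  39  37  42  41  40  41  41  43  44  36  41  38  44  40  43  41  40  40  41  44  43  40  40  39  36  65  89  95 102 105 105 108 109 100  97  82  74  58 104 103]
[[ 392  121  153   92 8132]
 [ 275  147   17   24  288]
 [ 213  166   18   23  359]
 [ 353  166   10    5   33]
 [ 506  168   54   40 1158]
 [ 291  186   41   42  788]
 [ 372  203  188   71 8405]
 [ 444  209    6    4   21]
 [ 516  216    9    8   24]
 [ 187  218  154  112 5352]
 [ 221  233   19   24  377]
 [ 352  249   17    6   72]
 [ 478  263   82   65 1215]
 [ 288  267    5    8   28]
 [   0  289  129  131 9010]
 [ 405  323   69   44  941]
 [   0  337   25   37  389]
 [ 526  349   34   28  420]]
```

The top view shows the sleeve shifted about 157 mm along the gutter, which puts its centre at the seat against the stop. The hand is clear.

```bash
python3 -c "
from rig import r
print(r.sign_off())"
```

```text
the job is handed in; nothing more can be done
None
```

The hollow sleeve is seated against the stop plate in `gutter_a`, pushed up steadily at about 2 N after a first pass ran over the top of it without contact; the hand is well clear, and the job was handed in at about 18 s.

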